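# Fold the probe arm away under the bench shelf

## Robot

A 6-joint arm with a two-finger parallel gripper is mounted at the origin on the work surface. World frame = base frame: x ahead of the robot, y to its left, z up, the work surface at z = 0. Lengths are in m, angles in rad, forces in N, time in s.
With the tool pointing down it reaches from about 0.275 to 0.85 m from the base axis. Payload 5.2 kg.
Tool frame: the origin (TCP) lies on the centre line of the jaws, within the pads' length; the fingertips stand 8 mm ahead of it and the grasp point (between the pads) lies 11 mm behind it; z points along the fingers, y is the line along which they close (so a half turn about z gives the same grasp; the last joint's range is limited). The gripper opens to 85 mm and grips with 20 to 120 N. Pads are 22 mm wide; open, the fingers measure 114 mm over their backs; the gripper's body (76 mm by 85 mm) begins 54 mm behind the grasp point. The pads swing forward as they close: fully open they stand 13 mm farther back than shut.
Start: joints at [1.035, 0.259, 1.535, -0, 1.348, -0.203], TCP at [0.18, 0.52, 0.239] pointing down, gripper open.
Joint ranges: [-3.14, 3.14], [-0.91, 2.08], [0.19, 2.58], [-1.22, 4.36], [0.22, 2.71], [-3.12, 3.12]. Speed limits (rad/s): [2.57, 2.57, 3.14, 3.14, 3.14, 3.14].

## Interface

Orientations are given as a 3x3 rotation matrix whose columns are the frame's x, y, z axes.
In Python, from station import arm gives the robot as it stands.
- The arm moves only by the shell command python3 -m crank 'ROWS' [FORCE]. ROWS is JSON, a list of rows, each a list of 7 numbers: the shift along the tool's x, y, z scaled (see below), then the turn, a rotation vector about the tool's x, y, z scaled (see below), then the opening, from 0 (shut) to 1 (fully open). A call has 1 to 10 rows; each row is the pose to reach, as a shift and turn from the pose commanded when the call began, along the tool's axes at that moment, turning the shorter way round; what a row does not reach only later rows make up. The controller multiplies each number of a shift by 0.1 m and each number of a turn by pi rad. A row lasts 1/8 s, in which the tool goes at most 62.5 mm and 10.7 degrees, less where a joint would pass 70% of its speed; a pose out of reach is approached as far as the arm can. A call with a number of a shift or a turn outside -1 to 1 is refused whole. A call with a gripper value outside its range is refused whole. The fingers move at their own pace and stop on an object; FORCE is the grip in N (left out, the last holds). Time passes only in rows, so rows that repeat a pose let the fingers close. It gives the time, the measured TCP pose, the force, the opening and the grip force at its end, in the units of the state.
- arm.sense(): the state, without advancing time (a new reading comes with each control period).
- arm.capture(name): name is "scene" or "top" or "wrist"; returns a dict with "img" (384x512x3 uint8, red, green, blue), "depth" (384x512 float32, m along the optical axis (not along the pixel's ray), 0 where there is no reading), "K" (3x3 intrinsics, pixels), "R" (3x3) and "t" (3): a world point X has camera coordinates R X + t; the wrist camera has in their place "T_tool_cam" (4x4, takes a point from camera to tool coordinates, whose origin is the TCP and whose axes are the flange's). Camera axes: x right, y down, z forward; pixel columns grow to the right and rows downward; lengths in m; the calibration is good to about 2 mm. A picture is of the moment at which its call begins: read the wrist's pose just before it.
- arm.sign_off(): hands the job in; it is judged then, once.
The state is a dict: "time": time; "qpos": joint angles; "joint_velocities": joint speeds; "effort": joint torques, N m; "eef_pos": TCP position; "tool_rot": TCP orientation; "wrist_force": force on the tool from outside, world axes, zero at the start; "torque": the same for the moment, N m; "finger_gap": finger opening in m; "finger_force": force on a finger pad.
Only numpy, scipy, OpenCV 4.12 (cv2) and the standard library are available. Lean on these libraries where they do the work, as an engineer would, in place of code of your own. Each camera call takes 0.05 s, during which the arm holds its last target. There are 200 camera calls.

## Task

Put the folding probe arm away: first fold the outermost bar fully back over the middle bar, then fold the middle bar with it fully back over the inner bar, and last swing the whole folded stack in under the front edge of the shelf and press it past its spring catch until it is fully home. Let go of it and leave everything else on the bench where it stands.

Things in the scene. Friction and masses are not known exactly. Their poses are not given: they have to be found in the camera images.
- riser: Fixed clear-plastic bench shelf with the arm's foot. Origin: on the bench under the arm's main hinge; z up, x from the shelf's open front to its back, y along its front edge. Board: underside 185 mm, top 197 mm over the bench, x -8 to 107 mm, y -330 to 110 mm; rear legs at x 95 mm, jars and a box on its rear half. Put away, the three bars lie stacked along -y from the origin.
- hinge1 (a point): Axis of the main hinge (inner bar on its foot), 110 mm over the bench, in open air: foot and hinge are lower. The arm: three flat aluminium bars 24 mm wide, 10 mm thick, tops at 55 (inner), 68 (middle) and 81 mm (outer) over the bench, turning level about upright hinges. At its outer end each carries a plain upright steel post, 14 mm diameter, top at 130 mm: hold the bars by these.
- post1 (a point): Post at the outer end of the inner bar, on the axis of the hinge between inner and middle bar; the point lies on the post's axis 110 mm over the bench, 20 mm below its top. 200 mm from hinge1.
- post2 (a point): Post at the outer end of the middle bar, on the axis of the hinge between middle and outer bar; point as for post1. 130 mm from post1.
- post3 (a point): Post at the free end of the outer bar; point as for post1. 80 mm from post2. Beyond it, level with the bar, an empty black forked probe clip reaches 36 mm past the post. While their bars swing round, post2 and post3 can pass close to the shelf's front edge: tilt the tool there too.
- shelf_edge (a point): Point on the lower front edge of the shelf board, 185 mm over the bench, where the inner post goes in: at home that post stands under the board, 8 mm behind the edge. An upright gripper does not get in there; one tilted 35 to 45 degrees, fingers pointing down and in under the shelf, does.
- bar1 (a joint): Angle (rad) of the inner bar: 0 fully home along riser -y, at a firm stop; up to 1.2 swung out before the shelf. Closes counter-clockwise seen from above, about hinge1. Stiff: about 5 N at its post. In the last 0.1 rad a sprung ball catch must be pressed over (about 5 N more, most near 0.05 rad), then it snaps in against the stop. Bars stay where they are left.
- bar2 (a joint): Angle (rad) of the middle bar to the inner: 0 folded back flush over it, at a firm stop (then post2 is 70 mm from hinge1, towards post1); up to 2.7 opened. Closes counter-clockwise seen from above about post1. Friction about 3 N at its post.
- bar3 (a joint): Angle (rad) of the outer bar to the middle: 0 folded back flush over it, at a firm stop (then post3 is 50 mm from post1, towards post2); up to 2.6 opened. Closes counter-clockwise seen from above about post2. Friction about 0.6 N at its post.
- timer: White bench timer, 70 x 66 x 20 mm, flat on the bench, perhaps under the arm. Bystander. Origin: centre of underside.
- cap: White ribbed carboy cap, 68 mm diameter, 24 mm high, perhaps under the arm. Bystander. Origin: centre of underside.
- clamp: Orange plastic tube clamp, 80 x 34 x 18 mm, perhaps under the arm. Bystander. Origin: centre of underside.
- beaker: Glass beaker, 60 mm diameter, 75 mm high. Bystander. Origin: centre of underside.
- sample_jar: Jar with white lid, 60 mm diameter, 110 mm high. Bystander. Origin: centre of underside.
- spoon: Spoon with a wooden handle lying flat along its x axis, under 200 mm long. Bystander.
- dropper: Amber bottle with black cap, 48 mm diameter, 120 mm high. Bystander. Origin: centre of underside.

How it is judged:
By the outcome, as a careful person would: the job done as asked, in the order asked, and still so for the second after the job is handed in, with the robot touching nothing.
It also fails if it takes over 72 s, if anything falls off the work surface, if the arm or the gripper's body presses on something with over 40 N, if the wrist force passes 120 N, or if a joint passes its speed limit or range.

## Working session

There is one attempt and no reset: what is moved stays moved. The work goes in short steps, Python scripts to look and compute and a shell command to move; the robot and the scene stay as the last step left them, time stands still between calls to the robot, and variables do not carry over. Pictures are saved under pics/ and viewed, at most 10 in all, crops included, and the job is handed in when it is done.

```bash
mkdir -p pics; ls; python3 - <<'E'
from station import arm
import cv2,numpy as np
s=arm.sense();print(s['time'],s['eef_pos'],s['tool_rot'],s['finger_gap'])
for n in("scene","top"):
    c=arm.capture(n);np.savez(n+'.npz',**c);cv2.imwrite(f'pics/{n}.png',cv2.resize(c['img'][:,:,::-1],(800,600)))
    print(n,c['K'].tolist(),c['R'].round(4).tolist(),c['t'].round(4).tolist())
E
```

```text
pics
0.0 [0.17937526 0.5193729  0.23846463] [[-9.45130045e-01  3.26692883e-01 -9.78498106e-04]
 [ 3.26694090e-01  9.45128826e-01 -1.57282231e-03]
 [ 4.10976911e-04 -1.80619117e-03 -9.99998284e-01]] 0.08565506535574417
scene [[417.8153969199722, 0.0, 253.81735363903024], [0.0, 417.8153969199722, 195.19880900329224], [0.0, 0.0, 1.0]] [[0.9845, -0.1752, -0.0015], [-0.1263, -0.7039, -0.699], [0.1214, 0.6884, -0.7151]] [-0.5105, 0.1654, 1.2487]
top [[435.6694411537821, 0.0, 258.0713474653812], [0.0, 435.6694411537821, 191.58292192636267], [0.0, 0.0, 1.0]] [[-0.0364, -0.9993, -0.0011], [-0.9781, 0.0358, -0.2048], [0.2047, -0.0064, -0.9788]] [0.0153, 0.5537, 1.193]
```

View pics/scene.png

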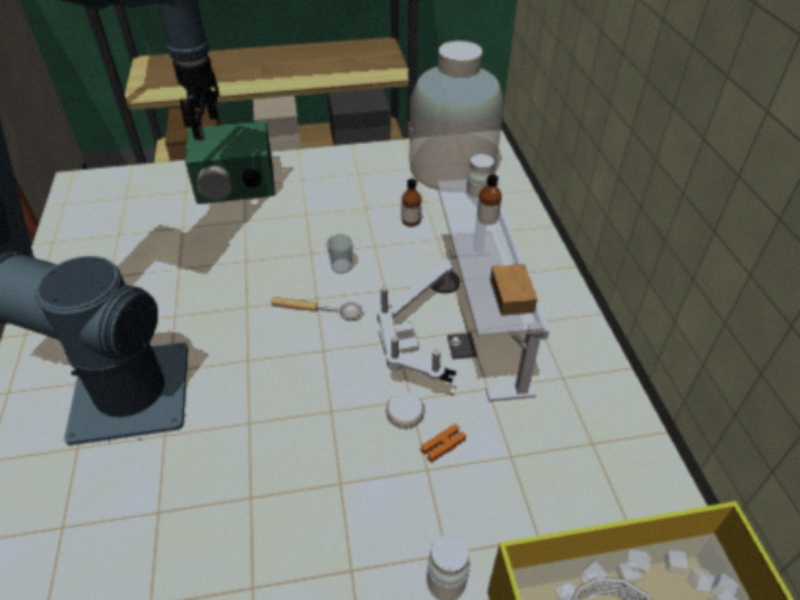

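View pics/top.png

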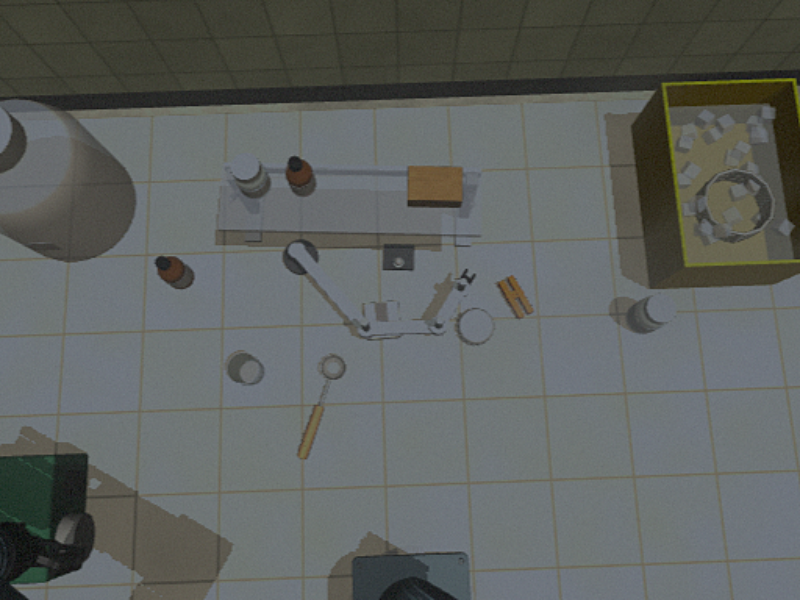

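The scene view shows the arm with post1 near (394,348), post2 near (436,358) and post3 near (384,298), though which post is which is not clear from it alone. In the top view hinge1 is at (302,252), post1 (364,326), post2 (438,325), post3 with clip (462,284), and the shelf front edge runs along row 235. Next I measure from depth and a crop.

```bash
cat > h.py <<'E'
import numpy as np,cv2
def load(n): return dict(np.load(n+'.npz'))
def cloud(c):
    v,u=np.mgrid[:384,:512];d=c['depth'];K=c['K']
    P=np.dstack([(u-K[0,2])/K[0,0]*d,(v-K[1,2])/K[1,1]*d,d])
    X=(P-c['t'])@c['R'];X[d==0]=np.nan;return X
def ray(c,u,v,z):
    o=-c['R'].T@c['t'];d=c['R'].T@np.linalg.solve(c['K'],[u,v,1.]);return o+d*(z-o[2])/d[2]
def proj(c,X):
    p=c['K']@(c['R']@np.asarray(X)+c['t']);return p[:2]/p[2]
E
python3 - <<'E'
from h import *
for n in("top","scene"):
    c=load(n);X=cloud(c);z=X[...,2]
    print(n)
    for lo,hi in((.112,.14),(.04,.1),(.17,.21)):
        m=((z>lo)&(z<hi)&(X[...,0]>.3)&(X[...,0]<.85)&(abs(X[...,1])<.45)).astype(np.uint8)
        k,l,st,ce=cv2.connectedComponentsWithStats(m)
        for i in range(1,k):
            if st[i,4]>=5: p=X[l==i];print(lo,ce[i].round(1),st[i].tolist(),np.nanmedian(p,0).round(4),p.min(0).round(3),p.max(0).round(3))
c=load("top")
cr=c['img'][130:240,130:350,::-1];cv2.imwrite('pics/t2.png',cv2.convertScaleAbs(cv2.resize(cr,None,fx=3.6,fy=3.6,interpolation=cv2.INTER_CUBIC),alpha=1.6))
E
```

```text
top
0.112 [103.7 167.4] [100, 164, 9, 8, 58] [0.6239 0.4182 0.1204] [0.614 0.407 0.114] [0.634 0.429 0.127]
0.112 [296.2 180.5] [294, 178, 5, 6, 26] [ 0.5658 -0.1087  0.1297] [ 0.561 -0.114  0.115] [ 0.573 -0.103  0.136]
0.112 [417.  192.8] [415, 190, 5, 6, 10] [ 0.5225 -0.4388  0.1135] [ 0.516 -0.444  0.112] [ 0.531 -0.433  0.116]
0.112 [419.2 202.9] [416, 200, 7, 6, 12] [ 0.4945 -0.4415  0.1139] [ 0.489 -0.449  0.112] [ 0.503 -0.434  0.117]
0.112 [281.2 205.2] [279, 203, 5, 6, 25] [ 0.4992 -0.0648  0.1299] [ 0.494 -0.07   0.115] [ 0.505 -0.059  0.136]
0.112 [233.2 206.2] [231, 204, 5, 6, 25] [0.5013 0.0641 0.1307] [0.496 0.059 0.115] [0.507 0.07  0.136]
0.04 [243. 193.] [185, 155, 120, 62, 1336] [0.5384 0.048  0.0661] [ 0.485 -0.137  0.042] [0.672 0.205 0.099]
0.04 [111.9 173.6] [101, 164, 21, 19, 240] [0.6155 0.4087 0.0779] [0.6   0.395 0.04 ] [0.646 0.441 0.1  ]
0.04 [410.7 201.7] [404, 189, 16, 23, 183] [ 0.5038 -0.4326  0.0743] [ 0.482 -0.45   0.04 ] [ 0.54  -0.425  0.099]
0.04 [154.7 234.8] [145, 225, 23, 21, 194] [0.4404 0.2958 0.0668] [0.41  0.255 0.041] [0.466 0.314 0.081]

[... 623 characters left out ...]
561 -0.121  0.113] [ 0.575 -0.107  0.132]
0.04 [262.7 129. ] [257, 121, 13, 17, 174] [0.6237 0.4014 0.0716] [0.603 0.389 0.04 ] [0.651 0.427 0.098]
0.04 [216.9 157.9] [208, 150, 18, 18, 241] [0.4385 0.2825 0.0589] [0.409 0.25  0.04 ] [0.467 0.316 0.078]
0.04 [263.3 209.3] [241, 167, 51, 79, 1028] [0.5431 0.0203 0.067 ] [ 0.485 -0.141  0.04 ] [0.674 0.205 0.1  ]
0.04 [335.4 237.6] [331, 227, 11, 19, 129] [ 0.7289 -0.1411  0.072 ] [ 0.722 -0.144  0.04 ] [ 0.744 -0.12   0.1  ]
0.04 [274.7 355.2] [274, 353, 2, 5, 6] [ 0.4875 -0.4465  0.0808] [ 0.485 -0.449  0.078] [ 0.489 -0.44   0.084]
0.17 [310.1 168.9] [279, 115, 72, 102, 3137] [0.6833 0.0406 0.1958] [ 0.63  -0.149  0.17 ] [0.774 0.3   0.21 ]
```

View pics/t2.png

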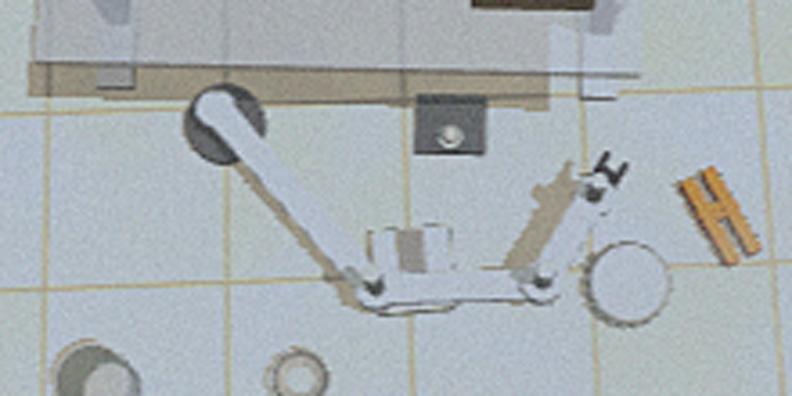

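The crop shows hinge1 at (215,105), post1 (372,285), post2 (542,280), post3 (595,190), and the clear shelf's front edge along rows 62–76. The timer, cap and clamp are all low.

```bash
cat >> h.py <<'E'
from scipy.spatial.transform import Rotation as Ro
def rot(tilt,yaw=0):   # tool z down & tilted toward +x(yawed), tool y level
    t,w=np.radians([tilt,yaw]);z=np.array([np.sin(t)*np.cos(w),np.sin(t)*np.sin(w),-np.cos(t)])
    y=np.array([-np.sin(w),np.cos(w),0]);return np.c_[np.cross(y,z),y,z]
def rows(targets,p0=None,R0=None):
    if p0 is None:
        from station import arm
        s=arm.sense();p0,R0=s['eef_pos'],s['tool_rot']
    for p,R in targets:
        d=R0.T@(np.array(p)-p0)/.1;r=Ro.from_matrix(R0.T@R).as_rotvec()/np.pi
        print(np.r_[d,r].round(3).tolist())
E
python3 - <<'E'
from h import *
c=load("top");X=cloud(c)
p1=np.array([.5012,.0625]);p2=np.array([.4997,-.067]);
# refine with both views at z=.13 dark tops: avg
h=ray(c,130+215/3.6,130+105/3.6,.055);print('hinge',h,np.linalg.norm(h[:2]-p1))
foot=ray(c,130+225/3.6,130+124/3.6,.0);print('foot',foot)
for (u,v) in((36,62),(639,75),(340,69)):
    for z in(.185,.197): print('edge',ray(c,130+u/3.6,130+v/3.6,z).round(4))
z=X[...,2];
for u in range(150,300,15):
    col=X[:,u];m=(abs(col[:,2]-.197)<.006);print(u,np.where(m)[0].max(),col[m][:,0].min().round(4),col[m][:,1].mean().round(3),end=' | ')
E
```

```text
hinge [0.65839323 0.19113591 0.055     ] 0.203117967486854
foot [0.65756769 0.19118668 0.        ]
edge [0.6576 0.3016 0.185 ]
edge [0.6536 0.2984 0.197 ]
edge [ 0.6315 -0.1375  0.185 ]
edge [ 0.6279 -0.1359  0.197 ]
edge [0.6441 0.08   0.185 ]
edge [0.6403 0.0792 0.197 ]
150 147 0.6538 0.273 | 165 147 0.6522 0.234 | 180 147 0.65 0.194 | 195 148 0.6473 0.155 | 210 148 0.646 0.116 | 225 148 0.6426 0.076 | 240 149 0.6398 0.037 | 255 149 0.6386 -0.002 | 270 372 0.0939 -0.038 | 285 380 0.0737 -0.077 |
```

```bash
for i in 1 2 3 4 5 6; do python3 -m crank '[[-0.45,-0.4,0,0,0,0,0.6],[-0.9,-0.8,0,0,0,0,0.6],[-0.9,-0.8,0,0,0,0,0.6]]' 30 | tail -3; done
python3 - <<'E'
from h import *
from station import arm
s=arm.sense();print(s['time'],s['qpos'],s['wrist_force'],s['finger_gap'])
R=rot(25,-3);a=np.array([.567,-.111,.104])
rows([(a-.09*R[:,2],R),(a,R)])
E
```

```text
wrist_force: [-0.3, 0.2, -0.4]
finger_gap: 0.0512
finger_force: 0.0
wrist_force: [0.5, 0.5, 0.6]
finger_gap: 0.0514
finger_force: 0.0
wrist_force: [0.1, 0.5, 0.3]
finger_gap: 0.051
finger_force: 0.0
wrist_force: [-0.1, 0.9, -0.7]
finger_gap: 0.0511
finger_force: 0.0
wrist_force: [-0.3, 0.2, -0.4]
finger_gap: 0.0512
finger_force: 0.0
wrist_force: [-1.5, 1.1, 0.1]
finger_gap: 0.0511
finger_force: 0.0
2.35 [-4.07606746e-01  2.52450958e-01  1.54527839e+00  4.70823628e-04
  1.34438571e+00 -1.64458365e+00] [-1.45528899  1.12923525  0.13940758] 0.0510870707958232
[0.059, -0.009, 0.529, -0.019, -0.138, -0.088]
[-0.307, 0.096, 1.345, -0.019, -0.138, -0.088]
```

```bash
python3 -m crank '[[0.02,0,0.1,-0.006,-0.046,-0.029,0.6],[0.04,0,0.3,-0.012,-0.092,-0.058,0.6],[0.06,-0.01,0.53,-0.019,-0.138,-0.088,0.6],[0.06,-0.01,0.53,-0.019,-0.138,-0.088,0.6],[0.06,-0.01,0.53,-0.019,-0.138,-0.088,0.6]]'
python3 - <<'E'
from h import *
from station import arm
s=arm.sense();R0=s['tool_rot'];p0=s['eef_pos'];print(p0,R0[:,2])
w=arm.capture('wrist');T=w['T_tool_cam'];im=w['img'].copy()
# camera as world camera
Rw=R0@T[:3,:3];tw=R0@T[:3,3]+p0
c=dict(K=w['K'],R=Rw.T,t=-Rw.T@tw,depth=w['depth'],img=w['img']);np.savez('w1.npz',**c)
for P in((.567,-.111),(.4997,-.067),(.501,.062)):
    u=proj(c,[*P,.13]);print(u);cv2.circle(im,tuple(int(v) for v in u),4,(255,0,0),1)
cv2.imwrite('pics/w1.png',im[:,:,::-1])
R=rot(25,-3);a=np.array([.567,-.111,.104]);rows([(a,R)])
E
```

```text
time: 2.98
eef_pos: [0.5285, -0.1082, 0.1879]
tool_rot: [[-0.905, 0.053, 0.422], [0.048, 0.999, -0.023], [-0.423, -0.001, -0.906]]
wrist_force: [0.4, 0.2, -0.2]
finger_gap: 0.0512
finger_force: 0.0
[ 0.52845271 -0.10816866  0.18788071] [ 0.42246015 -0.02288731 -0.90609249]
[249.28264623 220.18087144]
[313.73848461 141.85771832]
[528.05896217 133.85747114]
[0.018, 0.0, 0.926, -0.001, 0.001, 0.0]
```

View pics/w1.png

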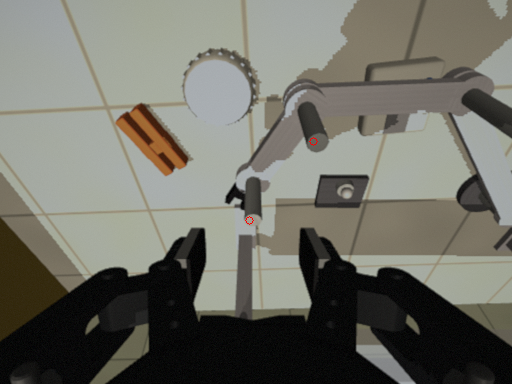

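The wrist view shows post3's top at (253,218) and post2's top at (317,142), each within 4 px of prediction, with the fingers straddling post3. I'll go in and grip.

```bash
python3 -m crank '[[0,0.02,0.3,0,0,0,0.6],[0.02,0.02,0.6,0,0,0,0.6],[0.02,0.02,0.93,0,0,0,0.6],[0.02,0.02,0.93,0,0,0,0.6],[0.02,0.02,0.93,0,0,0,0],[0.02,0.02,0.93,0,0,0,0],[0.02,0.02,0.93,0,0,0,0],[0.02,0.02,0.93,0,0,0,0],[0.02,0.02,0.93,0,0,0,0]]' 30
python3 - <<'E'
from h import *
from station import arm
s=arm.sense();p=s['eef_pos'];R=s['tool_rot'];c=np.array([.4997,-.067])
v=p[:2]-c;r=np.linalg.norm(v);a0=np.arctan2(v[1],v[0]);a1=np.arctan2(.1295,.0013);print(p,r,a0,a1)
rows([([*(c+.08*np.array([np.cos(a),np.sin(a)])),p[2]],R) for a in np.linspace(a0,a1+.04,13)[1:]])
E
```

```text
time: 4.15
eef_pos: [0.5656, -0.1098, 0.1026]
tool_rot: [[-0.904, 0.053, 0.424], [0.047, 0.999, -0.025], [-0.425, -0.003, -0.905]]
wrist_force: [-0.8, 0.2, 6.4]
finger_gap: 0.013
finger_force: 29.8
[ 0.56563725 -0.10983769  0.10259735] 0.07863071417879026 -0.576145716074075 1.5607580539451626
[-0.066, 0.125, 0.031, 0.0, 0.0, 0.0]
[-0.099, 0.265, 0.046, 0.0, 0.0, 0.0]
[-0.108, 0.41, 0.05, 0.0, 0.0, 0.0]
[-0.094, 0.554, 0.042, 0.0, 0.0, 0.0]
[-0.056, 0.692, 0.024, 0.0, 0.0, 0.0]
[0.004, 0.821, -0.004, 0.0, 0.0, 0.0]
[0.084, 0.936, -0.042, 0.0, 0.0, 0.0]
[0.181, 1.033, -0.088, 0.0, 0.0, 0.0]
[0.293, 1.109, -0.141, 0.0, 0.0, 0.0]
[0.415, 1.162, -0.198, 0.0, 0.0, 0.0]
[0.544, 1.189, -0.259, 0.0, 0.0, 0.0]
[0.675, 1.19, -0.32, 0.0, 0.0, 0.0]
```

```bash
python3 -m crank '[[-0.066,0.125,0.031,0,0,0,0],[-0.1,0.265,0.046,0,0,0,0],[-0.108,0.41,0.05,0,0,0,0],[-0.094,0.554,0.042,0,0,0,0],[-0.056,0.692,0.024,0,0,0,0],[0.004,0.821,-0.004,0,0,0,0]]'
python3 -m crank '[[0.08,0.115,-0.038,0,0,0,0],[0.177,0.212,-0.084,0,0,0,0],[0.289,0.288,-0.137,0,0,0,0],[0.411,0.341,-0.194,0,0,0,0],[0.54,0.368,-0.255,0,0,0,0],[0.6,0.37,-0.28,0,0,0,0]]'
python3 - <<'E'
from h import *
from station import arm
s=arm.sense();print(s['eef_pos'],s['wrist_force'],s['finger_gap'])
c=arm.capture('top');np.savez('top2.npz',**c);X=cloud(c);z=X[...,2]
m=((z>.112)&(z<.14)&(X[...,0]>.4)&(X[...,0]<.64)&(abs(X[...,1])<.25)).astype(np.uint8)
k,l,st,ce=cv2.connectedComponentsWithStats(m)
for i in range(1,k):
    if st[i,4]>=5: print(ce[i].round(1),st[i,4],np.median(X[l==i],0).round(4))
cv2.imwrite('pics/t3.png',cv2.convertScaleAbs(cv2.resize(c['img'][130:240,130:350,::-1],None,fx=3.6,fy=3.6,interpolation=cv2.INTER_CUBIC),alpha=1.6))
E
```

```text
time: 4.9
eef_pos: [0.5702, -0.0283, 0.1029]
tool_rot: [[-0.903, 0.053, 0.426], [0.046, 0.999, -0.026], [-0.427, -0.004, -0.904]]
wrist_force: [1.8, -4.1, 3.6]
finger_gap: 0.0131
finger_force: 37.7
time: 5.65
eef_pos: [0.5053, 0.0135, 0.1028]
tool_rot: [[-0.903, 0.053, 0.426], [0.047, 0.999, -0.024], [-0.427, -0.001, -0.904]]
wrist_force: [6.5, 7.0, 5.2]
finger_gap: 0.0131
finger_force: 37.9
[0.50527701 0.01350252 0.10282457] [6.51235653 6.95024354 5.2374009 ] 0.013119586757900743
[247.8 203.7] 6 [0.5077 0.024  0.1229]
[255.8 203.6] 5 [0.5079 0.0024 0.1236]
[223.1 213.6] 27 [0.4814 0.0913 0.1297]
[268.6 231.6] 18 [ 0.4288 -0.0281  0.1286]
```

View pics/t3.png

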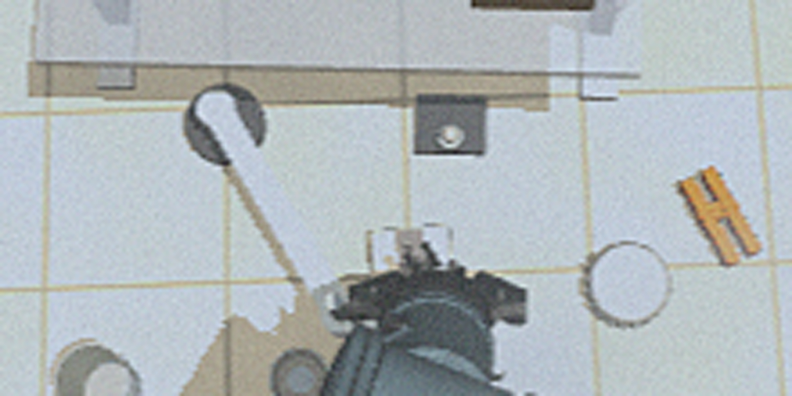

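Bar3 is only partly folded: the gripper kept the post from turning, so the inner bars swung as well (post1 now (.481,.091)). I'll turn the tool along with the bar for the rest.

```bash
python3 - <<'E'
from h import *
from station import arm
s=arm.sense();p=s['eef_pos'];R=s['tool_rot'];print(s['qpos'].round(2));c=np.array([.437,-.031]);v=p[:2]-c;r=np.linalg.norm(v);print(r,np.degrees(np.arctan2(*v[::-1])))
T=[]
for k in np.linspace(0,42,8)[1:]:
    Q=Ro.from_euler('z',k,degrees=True).as_matrix();T.append(([*(c+Q[:2,:2]@v),p[2]],Q@R))
rows(T)
E
```

```text
[-0.25  0.13  2.19  0.22  0.39 -1.96]
0.08111820982601163 33.51340070955799
[0.049, 0.065, -0.023, -0.014, -0.0, -0.03]
[0.104, 0.125, -0.049, -0.028, -0.0, -0.06]
[0.164, 0.178, -0.077, -0.043, -0.0, -0.09]
[0.229, 0.223, -0.108, -0.057, -0.0, -0.121]
[0.297, 0.261, -0.14, -0.071, -0.0, -0.151]
[0.369, 0.291, -0.174, -0.085, -0.0, -0.181]
[0.444, 0.312, -0.209, -0.099, -0.0, -0.211]
```

```bash
python3 - <<'E'
from h import *
from station import arm
s=arm.sense();p=s['eef_pos'];c=np.array([.437,-.031]);v=p[:2]-c
T=[]
for k in np.linspace(0,42,8)[1:]:
    Q=Ro.from_euler('z',k,degrees=True).as_matrix();T.append(([*(c+Q[:2,:2]@v),p[2]],rot(25-21*k/42,-3+k)))
rows(T)
E
```

```text
[0.049, 0.065, -0.023, -0.014, 0.018, -0.031]
[0.104, 0.125, -0.049, -0.025, 0.034, -0.062]
[0.164, 0.178, -0.077, -0.036, 0.051, -0.094]
[0.229, 0.223, -0.108, -0.044, 0.067, -0.126]
[0.297, 0.261, -0.14, -0.051, 0.082, -0.159]
[0.369, 0.291, -0.174, -0.056, 0.098, -0.193]
[0.444, 0.312, -0.209, -0.059, 0.112, -0.227]
```

```bash
python3 -m crank '[[0.05,0.065,-0.023,-0.014,0.018,-0.031,0],[0.104,0.125,-0.049,-0.025,0.034,-0.062,0],[0.164,0.178,-0.077,-0.036,0.051,-0.094,0],[0.23,0.223,-0.108,-0.044,0.067,-0.126,0],[0.3,0.261,-0.14,-0.051,0.082,-0.159,0],[0.37,0.29,-0.174,-0.056,0.098,-0.193,0],[0.444,0.312,-0.209,-0.059,0.112,-0.227,0],[0.444,0.312,-0.209,-0.059,0.112,-0.227,0]]'
cat >> h.py <<'E'
def posts(fn):
    from station import arm
    s=arm.sense();print(s['time'],'tcp',s['eef_pos'].round(4),'F',s['wrist_force'].round(1),'q',s['qpos'].round(2))
    for n in('top','scene'):
        c=arm.capture(n);np.savez(fn+n+'.npz',**c);X=cloud(c);z=X[...,2]
        m=((z>.112)&(z<.137)&(X[...,0]>.4)&(X[...,0]<.68)&(abs(X[...,1])<.25)).astype(np.uint8)
        k,l,st,ce=cv2.connectedComponentsWithStats(m)
        for i in range(1,k):
            if 5<=st[i,4]<60: print(n,ce[i].round(1),st[i,4],np.median(X[l==i],0).round(4))
E
python3 -c "
from h import *
posts('a')"
```

```text
time: 6.7
eef_pos: [0.4578, 0.0477, 0.1012]
tool_rot: [[-0.774, -0.63, 0.053], [-0.629, 0.776, 0.043], [-0.069, -0.0, -0.998]]
wrist_force: [7.3, 2.0, -2.8]
finger_gap: 0.013
finger_force: 37.8
6.7 tcp [0.4578 0.0477 0.1012] F [ 7.3  2.  -2.8] q [-0.18  0.22  1.98  0.07  0.91 -2.47]
scene [229.9 193.6] 51 [0.4524 0.0398 0.1223]
scene [222.9 210.9] 34 [ 0.4242 -0.0281  0.1247]
```

```bash
python3 -m crank '[[0,0,0,0,0,0,0.4],[0,0,0,0,0,0,0.4],[0,0,0,0,0,0,0.4],[0,0,-0.4,0,0,0,0.4],[0,0,-0.8,0,0,0,0.4],[-0.1,-0.1,-1,0,0,0,0.4],[0.9,-0.1,-1,0,0,0,0.4],[0.9,-0.1,-1,0,0,0,0.4]]'
python3 -m crank '[[0.5,0,0,0,0,0,0.4],[0.9,0,0,0,0,0,0.4],[0.9,0,0,0,0,0,0.4]]'
python3 -c "
from h import *
posts('b')
c=load('btop');cv2.imwrite('pics/t4.png',cv2.convertScaleAbs(cv2.resize(c['img'][130:250,130:350,::-1],None,fx=3.6,fy=3.6,interpolation=cv2.INTER_CUBIC),alpha=1.6))
"
```

```text
time: 7.8
eef_pos: [0.3864, -0.0221, 0.1948]
tool_rot: [[-0.775, -0.63, 0.051], [-0.629, 0.777, 0.042], [-0.066, 0.001, -0.998]]
wrist_force: [0.1, -0.5, -0.2]
finger_gap: 0.0341
finger_force: 0.0
time: 8.18
eef_pos: [0.3166, -0.0792, 0.1888]
tool_rot: [[-0.779, -0.625, 0.051], [-0.624, 0.78, 0.042], [-0.066, 0.001, -0.998]]
wrist_force: [0.1, 0.1, 1.1]
finger_gap: 0.0339
finger_force: 0.0
8.175 tcp [ 0.3166 -0.0792  0.1888] F [0.1 0.1 1.1] q [-0.67 -0.15  2.1   0.07  1.17 -2.94]
top [222.4 214. ] 27 [0.4812 0.094  0.1295]
top [239.1 221.6] 27 [0.4583 0.0492 0.1302]
top [266.1 234.4] 24 [ 0.4232 -0.0213  0.1296]
scene [237.2 180.8] 31 [0.4825 0.0869 0.1259]
scene [231.9 191.6] 28 [0.4599 0.043  0.1255]
scene [222.8 210.8] 33 [ 0.4241 -0.0276  0.1243]
```

View pics/t4.png

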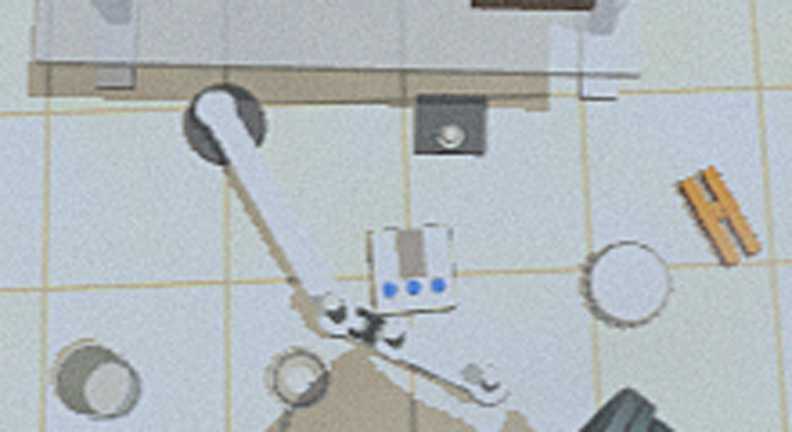

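Post1, post3 and post2 are collinear to within about 0.3° and post1–post3 is 50 mm, so the outer bar is folded. In the crop they sit at (335,312), (395,338) and (490,382), with the cap, timer and clamp untouched. Next is post2.

```bash
python3 - <<'E'
from h import *
from station import arm
T=[([.423,-.022,.19],rot(0,y)) for y in (0,-37,-75,-110)]
rows(T[:3]); print(); rows([T[3],([.423,-.022,.105],rot(0,-110))],np.array([.423,-.022,.19]),rot(0,-75))
E
```

```text
[-1.166, -0.217, 0.071, 0.007, 0.021, 0.216]
[-1.166, -0.217, 0.071, 0.014, 0.018, 0.421]
[-1.166, -0.217, 0.071, 0.021, 0.014, 0.632]

[0.0, 0.0, 0.0, 0.0, 0.0, 0.194]
[0.0, 0.0, 0.85, 0.0, 0.0, 0.194]
```

```bash
python3 -m crank '[[-0.3,-0.1,0.05,0.005,0.02,0.05,0.5],[-0.6,-0.2,0.07,0.007,0.02,0.11,0.5],[-0.95,-0.217,0.07,0.008,0.02,0.17,0.5],[-0.95,-0.217,0.07,0.01,0.02,0.23,0.5],[-0.95,-0.217,0.07,0.01,0.019,0.29,0.5],[-0.95,-0.217,0.07,0.012,0.018,0.35,0.5],[-0.95,-0.217,0.07,0.014,0.018,0.41,0.5],[-0.95,-0.217,0.07,0.016,0.017,0.47,0.5],[-0.95,-0.217,0.07,0.018,0.016,0.53,0.5],[-0.95,-0.217,0.07,0.02,0.015,0.59,0.5]]' | head -3
python3 - <<'E'
from h import *
rows([([.423,-.022,.19],rot(0,-110)),([.423,-.022,.105],rot(0,-110))])
E
```

```text
time: 9.52
eef_pos: [0.4069, -0.0338, 0.1883]
tool_rot: [[-0.427, 0.904, -0.001], [0.904, 0.427, 0.0], [0.001, -0.0, -1.0]]
[0.038, 0.196, -0.017, -0.0, -0.0, 0.251]
[0.037, 0.197, 0.833, -0.0, -0.0, 0.251]
```

```bash
python3 -m crank '[[0.01,0.06,0,0,0,0.055,0.5],[0.02,0.1,0,0,0,0.11,0.5],[0.03,0.15,0,0,0,0.165,0.5],[0.038,0.197,0,0,0,0.22,0.5],[0.038,0.197,0.2,0,0,0.25,0.5],[0.038,0.197,0.5,0,0,0.25,0.5],[0.038,0.197,0.83,0,0,0.25,0.5],[0.038,0.197,0.83,0,0,0.25,0.5]]' | head -3
python3 -m crank '[[0,0,0,0,0,0,0],[0,0,0,0,0,0,0],[0,0,0,0,0,0,0],[0,0,0,0,0,0,0]]' 30
python3 - <<'E'
from h import *
from station import arm
s=arm.sense();p=s['eef_pos'];R=s['tool_rot'];p0,R0=p,R
c=np.array([.4815,.093]);v=p[:2]-c;print(np.linalg.norm(v),np.degrees(np.arctan2(*v[::-1])),s['qpos'].round(2))
a0=np.degrees(np.arctan2(*v[::-1]));y0=np.degrees(np.arctan2(-R[0,1],R[1,1]))
A=np.linspace(a0,28.9+2,25)
for i,a in enumerate(A):
    if i==0: continue
    P=np.array([*(c+.13*np.array([np.cos(np.radians(a)),np.sin(np.radians(a))])),p[2]])
    RR=rot(np.interp(a,[-70,-10,15,30],[0,28,28,20]),y0+a-a0)
    rows([(P,RR)],p0,R0)
    if i%8==0: p0,R0=P,RR;print()
E
```

```text
time: 10.52
eef_pos: [0.4209, -0.0215, 0.1035]
tool_rot: [[0.332, 0.943, -0.006], [0.943, -0.332, 0.002], [-0.0, -0.006, -1.0]]
time: 11.02
eef_pos: [0.4234, -0.0232, 0.1064]
tool_rot: [[0.334, 0.942, 0.002], [0.942, -0.334, -0.0], [0.001, 0.002, -1.0]]
wrist_force: [2.1, 3.3, 4.2]
finger_gap: 0.013
finger_force: 29.7
0.12993331219905566 -116.5766877347509 [-0.32  0.18  2.01  0.    0.95  0.02]
[-0.01, 0.139, 0.0, 0.001, -0.0, -0.034]
[-0.005, 0.278, 0.001, 0.001, -0.0, -0.068]
[0.015, 0.416, 0.001, 0.001, -0.0, -0.102]
[0.05, 0.551, 0.001, 0.001, -0.0, -0.137]
[0.099, 0.681, 0.002, 0.001, 0.0, -0.171]
[0.162, 0.806, 0.002, 0.001, 0.0, -0.205]
[0.237, 0.923, 0.002, 0.001, 0.0, -0.239]
[0.325, 1.031, 0.003, -0.002, -0.006, -0.273]

[-0.01, 0.139, 0.0, -0.002, -0.016, -0.034]
[-0.004, 0.278, 0.0, -0.005, -0.032, -0.068]
[0.016, 0.416, -0.0, -0.01, -0.047, -0.102]
[0.051, 0.551, -0.001, -0.017, -0.063, -0.136]
[0.1, 0.682, -0.002, -0.025, -0.078, -0.169]
[0.162, 0.806, -0.003, -0.035, -0.092, -0.203]
[0.238, 0.923, -0.005, -0.047, -0.106, -0.236]
[0.326, 1.031, -0.007, -0.06, -0.119, -0.268]

[-0.009, 0.139, 0.004, -0.015, -0.016, -0.031]
[-0.004, 0.278, 0.002, -0.03, -0.021, -0.061]
[0.014, 0.416, -0.006, -0.045, -0.021, -0.092]
[0.046, 0.551, -0.021, -0.06, -0.021, -0.123]
[0.091, 0.682, -0.041, -0.075, -0.021, -0.153]
[0.148, 0.806, -0.066, -0.087, -0.01, -0.185]
[0.217, 0.923, -0.097, -0.095, 0.007, -0.219]
[0.297, 1.031, -0.133, -0.103, 0.022, -0.253]
```

```bash
python3 -m crank '[[-0.01,0.139,0,0,0,-0.034,0],[-0.005,0.278,0,0,0,-0.068,0],[0.015,0.416,0,0,0,-0.102,0],[0.05,0.551,0,0,0,-0.137,0],[0.1,0.681,0,0,0,-0.171,0],[0.162,0.806,0,0,0,-0.205,0],[0.237,0.923,0,0,0,-0.239,0],[0.237,0.923,0,0,0,-0.239,0]]'
python3 - <<'E'
from h import *
posts('c')
E
```

```text
time: 12.02
eef_pos: [0.5193, -0.0325, 0.1065]
tool_rot: [[-0.4, 0.917, 0.003], [0.917, 0.4, -0.002], [-0.003, 0.002, -1.0]]
wrist_force: [3.2, 0.3, 5.2]
finger_gap: 0.0132
finger_force: 29.8
12.025 tcp [ 0.5193 -0.0325  0.1065] F [3.2 0.3 5.2] q [-0.28  0.33  1.79 -0.    1.02 -0.69]
top [240.7 208.2] 17 [0.4954 0.043  0.1297]
scene [237.2 180.8] 30 [0.4823 0.0873 0.1256]
```

```bash
python3 - <<'E'
from h import *
from station import arm
s=arm.sense();p=s['eef_pos'];R=s['tool_rot'];p0,R0=p,R
c=np.array([.4815,.0935]);v=p[:2]-c;a0=np.degrees(np.arctan2(*v[::-1]));y0=np.degrees(np.arctan2(-R[0,1],R[1,1]));print(a0,y0)
A=np.linspace(a0,28.9+3,17)
for i,a in enumerate(A):
    if i==0: continue
    P=np.array([*(c+.13*np.array([np.cos(np.radians(a)),np.sin(np.radians(a))])),p[2]])
    RR=rot(np.interp(a,[-70,-10,15,30],[0,28,28,20]),y0+a-a0)
    rows([(P,RR)],p0,R0)
    if i in(8,): p0,R0=P,RR;print(P)
E
```

```text
-73.40862743092995 -66.4996820536106
[0.006, 0.151, 0.0, 0.0, -0.007, -0.037]
[0.014, 0.3, 0.001, -0.002, -0.024, -0.073]
[0.038, 0.447, 0.001, -0.007, -0.041, -0.11]
[0.08, 0.59, 0.001, -0.013, -0.057, -0.146]
[0.138, 0.728, 0.001, -0.021, -0.073, -0.182]
[0.211, 0.858, 0.002, -0.032, -0.089, -0.218]
[0.298, 0.979, 0.002, -0.044, -0.103, -0.253]
[0.399, 1.089, 0.002, -0.058, -0.117, -0.289]
[0.60306411 0.04743301 0.1065624 ]
[-0.009, 0.149, 0.004, -0.015, -0.017, -0.033]
[-0.002, 0.298, 0.001, -0.031, -0.028, -0.066]
[0.021, 0.445, -0.009, -0.047, -0.028, -0.099]
[0.059, 0.589, -0.025, -0.063, -0.027, -0.132]
[0.112, 0.726, -0.048, -0.079, -0.027, -0.165]
[0.18, 0.856, -0.076, -0.091, -0.016, -0.2]
[0.26, 0.977, -0.11, -0.099, 0.003, -0.236]
[0.353, 1.087, -0.15, -0.107, 0.015, -0.272]
```

```bash
python3 -m crank '[[0.006,0.151,0,0,-0.007,-0.037,0],[0.014,0.3,0,-0.002,-0.024,-0.073,0],[0.038,0.447,0,-0.007,-0.041,-0.11,0],[0.08,0.59,0,-0.013,-0.057,-0.146,0],[0.138,0.728,0,-0.021,-0.073,-0.182,0],[0.211,0.858,0,-0.032,-0.089,-0.218,0],[0.298,0.979,0,-0.044,-0.103,-0.253,0],[0.298,0.979,0,-0.044,-0.103,-0.253,0]]'
python3 - <<'E'
from h import *
posts('d')
from station import arm
s=arm.sense();p=s['eef_pos'];R=s['tool_rot'];p0,R0=p,R
c=np.array([.4815,.0935]);v=p[:2]-c;a0=np.degrees(np.arctan2(*v[::-1]));y0=np.degrees(np.arctan2(-R[0,1],R[1,1]));print(np.linalg.norm(v),a0,y0)
A=np.linspace(a0,28.9+3,10)
for i,a in enumerate(A):
    if i==0: continue
    P=np.array([*(c+.13*np.array([np.cos(np.radians(a)),np.sin(np.radians(a))])),p[2]])
    RR=rot(np.interp(a,[-70,-10,15,30],[0,28,28,20]),y0+a-a0)
    rows([(P,RR)],p0,R0)
    if i==5:p0,R0=P,RR
E
```

```text
time: 13.12
eef_pos: [0.5966, 0.0345, 0.1067]
tool_rot: [[-0.881, 0.349, 0.319], [0.329, 0.937, -0.117], [-0.34, 0.001, -0.94]]
wrist_force: [5.3, -0.3, 2.0]
finger_gap: 0.0129
finger_force: 29.8
13.125 tcp [0.5966 0.0345 0.1067] F [ 5.3 -0.3  2. ] q [-0.07  0.32  1.87 -0.16  0.62 -1.17]
top [220.7 214.7] 26 [0.4787 0.0971 0.1297]
scene [236.1 180. ] 31 [0.4798 0.0915 0.1236]
scene [251.5 183.2] 26 [0.5242 0.0674 0.1259]
scene [277.4 191.2] 58 [0.5955 0.0181 0.1214]
0.12933673352053973 -27.209435355738556 -20.515721552787824
[-0.014, 0.148, 0.005, -0.013, -0.018, -0.034]
[-0.007, 0.297, 0.003, -0.028, -0.035, -0.067]
[0.017, 0.443, -0.005, -0.044, -0.045, -0.1]
[0.056, 0.586, -0.019, -0.059, -0.045, -0.134]
[0.111, 0.724, -0.039, -0.074, -0.044, -0.167]
[-0.008, 0.149, 0.004, -0.017, 0.0, -0.032]
[-0.001, 0.297, 0.0, -0.033, 0.011, -0.065]
[0.022, 0.444, -0.012, -0.047, 0.03, -0.099]
[0.059, 0.587, -0.031, -0.059, 0.044, -0.133]
```

```bash
python3 -m crank '[[-0.01,0.148,0,-0.013,-0.018,-0.034,0],[0,0.297,0,-0.028,-0.035,-0.067,0],[0.025,0.443,-0.005,-0.044,-0.045,-0.1,0],[0.07,0.586,-0.02,-0.059,-0.045,-0.134,0],[0.13,0.724,-0.04,-0.074,-0.044,-0.167,0],[0.13,0.724,-0.04,-0.074,-0.044,-0.167,0]]'
python3 - <<'E'
from h import *
posts('e')
from station import arm
s=arm.sense();p=s['eef_pos'];R=s['tool_rot'];p0,R0=p,R
c=np.array([.479,.0965]);v=p[:2]-c;a0=np.degrees(np.arctan2(*v[::-1]));y0=np.degrees(np.arctan2(-R[0,1],R[1,1]));print(np.linalg.norm(v),a0,y0)
A=np.linspace(a0,27.7+3,6)
for i,a in enumerate(A):
    if i==0: continue
    P=np.array([*(c+.13*np.array([np.cos(np.radians(a)),np.sin(np.radians(a))])),p[2]])
    RR=rot(np.interp(a,[-70,-10,15,30],[0,28,28,20]),y0+a-a0)
    rows([(P,RR)],p0,R0)
E
```

```text
time: 13.98
eef_pos: [0.6113, 0.1065, 0.107]
tool_rot: [[-0.862, -0.212, 0.461], [-0.186, 0.977, 0.102], [-0.472, 0.002, -0.881]]
wrist_force: [11.6, 3.0, -0.4]
finger_gap: 0.0132
finger_force: 29.7
13.975 tcp [0.6113 0.1065 0.107 ] F [11.6  3.  -0.4] q [-0.09  0.3   1.97  0.35  0.42 -2.16]
scene [251.4 176.5] 24 [0.528  0.0974 0.1258]
scene [235.6 179.1] 25 [0.4793 0.0963 0.1255]
scene [278.9 177.9] 18 [0.6128 0.0834 0.1172]
0.13270028345944698 4.320920768922091 12.214028080521407
[0.014, 0.123, -0.007, -0.013, 0.001, -0.026]
[0.014, 0.243, -0.007, -0.027, 0.001, -0.052]
[0.024, 0.362, -0.012, -0.039, 0.016, -0.079]
[0.043, 0.479, -0.023, -0.05, 0.032, -0.106]
[0.072, 0.594, -0.038, -0.059, 0.045, -0.134]
```

```bash
python3 -m crank '[[0.02,0.123,-0.01,-0.013,0.001,-0.026,0],[0.03,0.243,-0.012,-0.027,0.001,-0.052,0],[0.04,0.362,-0.018,-0.039,0.016,-0.079,0],[0.06,0.479,-0.028,-0.05,0.032,-0.106,0],[0.085,0.594,-0.042,-0.059,0.045,-0.134,0],[0.085,0.594,-0.042,-0.059,0.045,-0.134,0]]'
python3 - <<'E'
from h import *
posts('f')
E
```

```text
time: 14.82
eef_pos: [0.591, 0.1632, 0.1067]
tool_rot: [[-0.734, -0.624, 0.269], [-0.587, 0.782, 0.212], [-0.342, -0.002, -0.94]]
wrist_force: [16.2, 5.3, -3.6]
finger_gap: 0.013
finger_force: 30.0
14.825 tcp [0.591  0.1632 0.1067] F [16.2  5.3 -3.6] q [-0.04  0.34  1.84  0.34  0.72 -2.52]
top [206.4 203.6] 5 [0.512  0.1363 0.124 ]
top [213.5 218.5] 28 [0.4703 0.1174 0.1307]
scene [264.8 164.1] 31 [0.5807 0.1522 0.1222]
scene [246.5 170.1] 25 [0.5188 0.1304 0.1254]
scene [232.4 175.8] 26 [0.471  0.1115 0.1256]
```

```bash
python3 -m crank '[[0,0,0,0,0,0,0.4],[0,0,0,0,0,0,0.4],[0,0,0,0,0,0,0.4],[0,0,-0.3,0,0,0,0.4],[0,0,-0.7,0,0,0,0.4],[0,0,-1,0,0,0,0.4],[0,0,-1,0,0,0,0.4]]' | head -2
python3 -m crank '[[0.5,0.1,-0.1,0,0,0,0.4],[1,0.2,-0.2,0,0,0,0.4],[1,0.2,-0.2,0,0,0,0.4]]' | head -2
python3 - <<'E'
from h import *
posts('g')
E
```

```text
time: 15.8
eef_pos: [0.5604, 0.1416, 0.2014]
time: 16.18
eef_pos: [0.4639, 0.0945, 0.1814]
16.175 tcp [0.4639 0.0945 0.1814] F [ 1.2 -0.3 -0.6] q [-0.24  0.02  2.03  0.34  0.92 -2.67]
top [195.7 175.1] 27 [0.591  0.1635 0.13  ]
top [206.6 201.6] 29 [0.5169 0.1345 0.1296]
top [211.7 217.3] 7 [0.4736 0.1211 0.1291]
scene [267.7 161.7] 25 [0.5923 0.1593 0.1231]
scene [246.4 170.1] 25 [0.5189 0.1304 0.1256]
scene [232.5 175.8] 26 [0.4718 0.1114 0.1279]
```

```bash
python3 - <<'E'
from h import *
g=np.array([.471,.117,.19])
rows([(g,rot(14,20)),(g,rot(7,0)),(g,rot(0,-20)),(g,rot(0,-40)),(g,rot(0,-68)),(g-[0,0,.089],rot(0,-68))])
E
```

```text
[-0.175, 0.16, -0.005, 0.031, 0.031, 0.099]
[-0.175, 0.16, -0.005, 0.051, 0.067, 0.209]
[-0.175, 0.16, -0.005, 0.057, 0.099, 0.322]
[-0.175, 0.16, -0.005, 0.076, 0.09, 0.432]
[-0.175, 0.16, -0.005, 0.102, 0.074, 0.586]
[0.124, 0.156, 0.833, 0.102, 0.074, 0.586]
```

```bash
python3 -m crank '[[-0.1,0.08,-0.005,0.016,0.016,0.05,0.4],[-0.175,0.16,-0.005,0.031,0.031,0.1,0.4],[-0.175,0.16,-0.005,0.041,0.049,0.155,0.4],[-0.175,0.16,-0.005,0.051,0.067,0.21,0.4],[-0.175,0.16,-0.005,0.055,0.083,0.265,0.4],[-0.175,0.16,-0.005,0.057,0.1,0.32,0.4],[-0.175,0.16,-0.005,0.067,0.095,0.376,0.4],[-0.175,0.16,-0.005,0.076,0.09,0.432,0.4],[-0.175,0.16,-0.005,0.084,0.085,0.484,0.4],[-0.175,0.16,-0.005,0.094,0.08,0.536,0.4]]' | head -3
python3 -m crank '[[0,0,0,0,0,0.05,0.4],[0,0,0,0,0,0.05,0.4]]' | head -3
python3 - <<'E'
from h import *
from station import arm
s=arm.sense();R0=s['tool_rot'];p0=s['eef_pos']
w=arm.capture('wrist');T=w['T_tool_cam'];im=w['img'].copy()
Rw=R0@T[:3,:3];tw=R0@T[:3,3]+p0
c=dict(K=w['K'],R=Rw.T,t=-Rw.T@tw)
for P in((.471,.117),(.517,.1345),(.591,.1635)):
    u=proj(c,[*P,.13]);print(u);cv2.circle(im,tuple(int(v) for v in u),4,(255,0,0),1)
cv2.imwrite('pics/w2.png',im[:,:,::-1]);print(s['qpos'].round(2))
rows([((.471,.117,.101),rot(0,-68))])
E
```

```text
time: 17.52
eef_pos: [0.4724, 0.118, 0.1901]
tool_rot: [[-0.513, 0.859, 0.001], [0.859, 0.513, -0.001], [-0.002, 0.0, -1.0]]
time: 17.77
eef_pos: [0.4721, 0.118, 0.1902]
tool_rot: [[-0.379, 0.926, 0.001], [0.926, 0.379, -0.002], [-0.002, 0.0, -1.0]]
[249.5596874  212.76956667]
[315.71192186 214.27017741]
[422.26749259 215.68269261]
[ 0.02  0.19  1.76 -0.    1.2  -0.37]
[-0.002, -0.012, 0.892, 0.0, 0.001, 0.002]
```

View pics/w2.png

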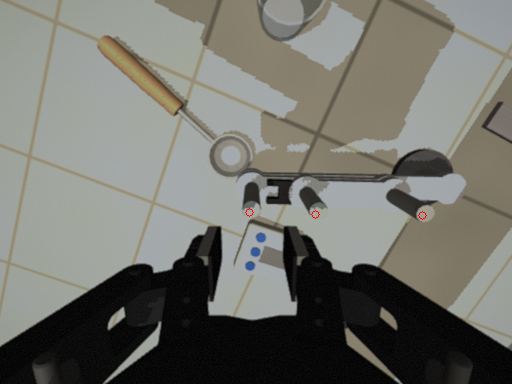

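The wrist view shows the posts in line at (249,212), (316,214) and (422,216), with bars stacked and post1 centred between the fingers. I'll go down and grip post1.

```bash
python3 -m crank '[[0,-0.01,0.3,0,0,0,0.37],[0,-0.01,0.6,0,0,0,0.37],[0,-0.01,0.9,0,0,0,0.37],[0,-0.01,0.9,0,0,0,0.37],[0,-0.01,0.9,0,0,0,0],[0,-0.01,0.9,0,0,0,0],[0,-0.01,0.9,0,0,0,0],[0,-0.01,0.9,0,0,0,0]]' 50
cat > sw.py <<'E'
from h import *
from station import arm
s=arm.sense();p0=s['eef_pos'];R0=s['tool_rot'];h=np.array([.6575,.189]);v=p0[:2]-h
print(np.linalg.norm(v),s['qpos'].round(2))
ah=-np.pi/2-.059; a0=np.arctan2(*v[::-1])%(2*np.pi)-2*np.pi; b0=ah-a0  # b0>0 open angle
y0=np.arctan2(-R0[0,1],R0[1,1])
print('bar1',b0,'yaw',np.degrees(y0))
import sys
b1,n=float(sys.argv[1]),int(sys.argv[2])
for b in np.linspace(b0,b1,n+1)[1:]:
    a=ah-b;P=[*(h+.2*np.array([np.cos(a),np.sin(a)])),.101]
    rows([(P,rot(np.interp(b,[.3,.95],[45,0]),-3.4-np.degrees(max(b,0))))],p0,R0)
E
python3 sw.py .55 8
```

```text
time: 18.82
eef_pos: [0.4717, 0.1171, 0.1015]
tool_rot: [[-0.377, 0.926, 0.004], [0.926, 0.377, -0.001], [-0.003, 0.004, -1.0]]
wrist_force: [4.7, 3.3, -4.5]
finger_gap: 0.0127
finger_force: 49.0
0.19924896010095927 [ 0.01  0.29  1.87 -0.    0.98 -0.37]
bar1 1.1424638614759763 yaw -67.87277920605193
[-0.148, -0.005, 0.006, 0.001, 0.001, -0.018]
[-0.295, 0.009, 0.006, 0.001, 0.001, -0.042]
[-0.441, 0.034, 0.007, -0.0, -0.01, -0.065]
[-0.585, 0.07, 0.007, -0.005, -0.039, -0.089]
[-0.726, 0.116, 0.008, -0.011, -0.067, -0.112]
[-0.863, 0.172, 0.008, -0.02, -0.094, -0.135]
[-0.995, 0.239, 0.009, -0.031, -0.122, -0.158]
[-1.122, 0.314, 0.009, -0.043, -0.148, -0.18]
```

```bash
python3 -m crank '[[-0.148,-0.005,0.006,0,0,-0.018,0],[-0.295,0.009,0.006,0,0,-0.042,0],[-0.441,0.034,0.007,0,-0.01,-0.065,0],[-0.585,0.07,0.007,-0.005,-0.039,-0.089,0],[-0.726,0.116,0.008,-0.011,-0.067,-0.112,0],[-0.863,0.172,0.008,-0.02,-0.094,-0.135,0],[-0.995,0.239,0.009,-0.031,-0.122,-0.158,0],[-0.995,0.239,0.009,-0.031,-0.122,-0.158,0]]'
python3 sw.py .12 8
```

```text
time: 19.82
eef_pos: [0.5327, 0.0347, 0.1024]
tool_rot: [[-0.716, 0.627, 0.305], [0.579, 0.779, -0.242], [-0.389, 0.003, -0.921]]
wrist_force: [6.3, 5.3, -1.6]
finger_gap: 0.0129
finger_force: 50.5
0.1984953323507082 [ 0.02  0.26  2.   -0.44  0.62 -0.55]
bar1 0.6209802675975908 yaw -38.864980989676496
[-0.11, -0.011, 0.061, -0.007, -0.023, -0.018]
[-0.225, 0.0, 0.11, -0.017, -0.047, -0.035]
[-0.339, 0.019, 0.158, -0.028, -0.071, -0.052]
[-0.451, 0.047, 0.206, -0.041, -0.095, -0.068]
[-0.562, 0.081, 0.253, -0.054, -0.119, -0.084]
[-0.671, 0.123, 0.299, -0.066, -0.121, -0.1]
[-0.777, 0.173, 0.344, -0.077, -0.121, -0.117]
[-0.88, 0.229, 0.387, -0.088, -0.12, -0.133]
```

```bash
sed -i 's/\[45,0\]/[40,0]/' sw.py; python3 sw.py .3 6
```

```text
0.1984953323507082 [ 0.02  0.26  2.   -0.44  0.62 -0.55]
bar1 0.6209802675975908 yaw -38.864980989676496
[-0.093, -0.012, 0.054, -0.005, -0.004, -0.016]
[-0.191, -0.004, 0.096, -0.013, -0.022, -0.031]
[-0.289, 0.01, 0.137, -0.022, -0.04, -0.046]
[-0.386, 0.03, 0.178, -0.031, -0.058, -0.06]
[-0.482, 0.055, 0.219, -0.041, -0.076, -0.074]
[-0.576, 0.086, 0.259, -0.052, -0.094, -0.088]
```

```bash
python3 -m crank '[[-0.093,-0.012,0.05,-0.005,-0.004,-0.016,0],[-0.19,-0.004,0.096,-0.013,-0.022,-0.031,0],[-0.289,0.01,0.137,-0.022,-0.04,-0.046,0],[-0.386,0.03,0.178,-0.031,-0.058,-0.06,0],[-0.482,0.055,0.219,-0.041,-0.076,-0.074,0],[-0.576,0.086,0.259,-0.052,-0.094,-0.088,0],[-0.576,0.086,0.259,-0.052,-0.094,-0.088,0]]'
python3 sw.py .1 5
```

```text
time: 20.7
eef_pos: [0.583, 0.0055, 0.1044]
tool_rot: [[-0.734, 0.366, 0.572], [0.277, 0.93, -0.24], [-0.62, -0.018, -0.785]]
wrist_force: [-4.9, -0.6, -14.4]
finger_gap: 0.0124
finger_force: 50.0
0.1980309922795105 [-0.06  0.27  2.15 -1.22  0.22 -0.12]
bar1 0.3268768222939802 yaw -21.49911200055909
[-0.049, -0.018, 0.083, -0.011, -0.009, -0.005]
[-0.121, -0.013, 0.139, -0.02, -0.01, -0.016]
[-0.192, -0.003, 0.195, -0.03, -0.01, -0.027]
[-0.262, 0.01, 0.251, -0.039, -0.01, -0.039]
[-0.332, 0.027, 0.306, -0.048, -0.01, -0.05]
```

The wrist is at its range limit here, with the forearm nearly in line with the tool. I'll release post1, then push it the rest of the way from the front at about 30° tilt with closed fingers. That clears the board edge and stays inside the joint ranges.

```bash
python3 -m crank '[[0,0,0,0,0,0,0.37],[0,0,0,0,0,0,0.37],[0,0,0,0,0,0,0.37],[0,0,-0.2,0,0,0,0.37],[0,0,-0.5,0,0.02,0,0.37],[0,0,-0.8,0.01,0.04,0,0.37],[0,0,-0.8,0.01,0.04,0,0.37]]' | head -4
python3 - <<'E'
from h import *
posts('i')
E
```

```text
time: 21.58
eef_pos: [0.5427, 0.0261, 0.174]
tool_rot: [[-0.794, 0.379, 0.475], [0.303, 0.925, -0.23], [-0.527, -0.038, -0.849]]
wrist_force: [0.1, -0.9, 0.4]
21.575 tcp [0.5427 0.0261 0.174 ] F [ 0.1 -0.9  0.4] q [-0.01  0.1   2.05 -0.47  0.52 -0.85]
top [209.3 162.5] 26 [0.6253 0.1267 0.1297]
top [235.7 173.9] 27 [0.59   0.0544 0.1299]
top [252.2 180.9] 26 [0.5687 0.0108 0.1281]
scene [281.  167.9] 30 [0.6273 0.1215 0.1265]
scene [275. 185.] 30 [0.5926 0.0488 0.1252]
scene [271.  196.2] 32 [0.5708 0.004  0.1254]
```

```bash
cat > pu.py <<'E'
from h import *
from station import arm
import sys
h=np.array([.6575,.189])
def pose(b,back=0,z=.108):
    a=-np.pi/2-.059-b;P=h+.2*np.array([np.cos(a),np.sin(a)]);yw=-3.4-.6*np.degrees(max(b,0));w=np.radians(yw)
    return ([*(P-(.0205+back)*np.array([np.cos(w),np.sin(w)])),z],rot(np.interp(b,[.1,.4],[30,24]),yw))
L=[pose(*map(float,a.split(','))) for a in sys.argv[1:]]
s=arm.sense();print(s['eef_pos'],s['qpos'].round(2));rows(L)
E
python3 pu.py .40,.025,.16 .4,.025 .4,.005
```

```text
[0.54229724 0.0255621  0.17281458] [-0.01  0.1   2.06 -0.47  0.52 -0.85]
[0.194, -0.081, 0.034, -0.025, 0.043, -0.019]
[0.468, -0.061, 0.476, -0.025, 0.043, -0.019]
[0.298, -0.043, 0.58, -0.025, 0.043, -0.019]
```

```bash
python3 -m crank '[[0.19,-0.08,0.03,-0.025,0.043,-0.019,0],[0.19,-0.08,0.03,-0.025,0.043,-0.019,0],[0.33,-0.07,0.25,-0.025,0.043,-0.019,0],[0.468,-0.06,0.476,-0.025,0.043,-0.019,0],[0.468,-0.06,0.476,-0.025,0.043,-0.019,0]]' 40
python3 - <<'E'
from h import *
from station import arm
s=arm.sense();R0=s['tool_rot'];p0=s['eef_pos'];print(s['qpos'].round(2))
w=arm.capture('wrist');im=cv2.convertScaleAbs(w['img'],alpha=1.3)
cv2.imwrite('pics/w3.png',im[:,:,::-1])
E
python3 pu.py .40 .35 .3 .25 .2 .16
```

```text
time: 22.3
eef_pos: [0.522, 0.0226, 0.1031]
tool_rot: [[-0.877, 0.296, 0.379], [0.271, 0.955, -0.119], [-0.398, -0.001, -0.918]]
wrist_force: [-0.6, -0.7, -0.7]
finger_gap: 0.0003
finger_force: 0.0
[-0.12  0.19  2.1  -0.16  0.45 -1.26]
[0.52312226 0.02259737 0.10452673] [-0.12  0.19  2.1  -0.16  0.45 -1.26]
[-0.262, 0.012, 0.076, -0.0, -0.002, -0.0]
[-0.353, -0.007, 0.116, -0.004, -0.008, -0.009]
[-0.444, -0.022, 0.156, -0.008, -0.013, -0.018]
[-0.536, -0.031, 0.196, -0.013, -0.019, -0.026]
[-0.628, -0.036, 0.236, -0.017, -0.025, -0.035]
[-0.702, -0.036, 0.269, -0.021, -0.029, -0.041]
```

View pics/w3.png

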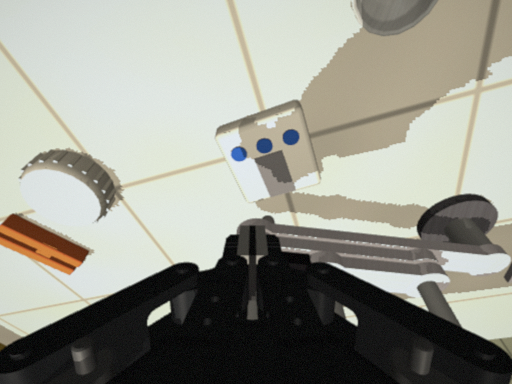

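The wrist view shows the closed fingers just in front of post1, near (258,225), and the folded stack running right to the hinge at (455,215). I'll push gradually.

```bash
python3 -m crank '[[-0.262,0.04,0.076,0,-0.002,0,0],[-0.353,0.023,0.116,-0.004,-0.008,-0.009,0],[-0.444,0.008,0.156,-0.008,-0.013,-0.018,0],[-0.536,-0.001,0.196,-0.013,-0.019,-0.026,0],[-0.628,-0.006,0.236,-0.017,-0.025,-0.035,0],[-0.7,-0.006,0.269,-0.02,-0.029,-0.04,0],[-0.7,-0.006,0.269,-0.02,-0.029,-0.04,0]]'
python3 -c "
from h import *
posts('j')"
python3 pu.py .12 .08 .04 .0 -.02 -.04
```

```text
time: 23.22
eef_pos: [0.5953, 0.0001, 0.1097]
tool_rot: [[-0.864, 0.159, 0.478], [0.14, 0.987, -0.076], [-0.484, 0.001, -0.875]]
wrist_force: [-1.5, 1.5, 0.7]
finger_gap: -0.0005
finger_force: 0.9
23.225 tcp [5.953e-01 1.000e-04 1.097e-01] F [-1.5  1.5  0.7] q [-0.2   0.26  2.03  0.06  0.35 -1.66]
top [211. 157.] 27 [0.6405 0.1213 0.1293]
top [239.1 162.4] 25 [0.6222 0.0449 0.129 ]
top [256.5 167.5] 44 [ 0.6076 -0.0038  0.1276]
scene [285.9 168.9] 30 [0.6414 0.1157 0.124 ]
scene [285.9 186. ] 31 [0.6241 0.0386 0.1256]
[5.95281721e-01 2.26590056e-04 1.09691323e-01] [-0.2   0.26  2.03  0.06  0.35 -1.66]
[-0.054, -0.043, 0.049, -0.004, -0.003, -0.008]
[-0.124, -0.048, 0.088, -0.008, -0.006, -0.015]
[-0.194, -0.049, 0.127, -0.012, -0.006, -0.021]
[-0.264, -0.048, 0.166, -0.015, -0.006, -0.028]
[-0.299, -0.043, 0.185, -0.015, -0.006, -0.028]
[-0.334, -0.038, 0.204, -0.015, -0.006, -0.028]
```

```bash
python3 -m crank '[[-0.054,-0.02,0.049,-0.004,-0.003,-0.008,0],[-0.09,-0.03,0.068,-0.006,-0.004,-0.012,0],[-0.124,-0.038,0.088,-0.008,-0.006,-0.015,0],[-0.16,-0.04,0.107,-0.01,-0.006,-0.018,0],[-0.194,-0.04,0.127,-0.012,-0.006,-0.021,0],[-0.229,-0.04,0.147,-0.013,-0.006,-0.025,0],[-0.264,-0.04,0.166,-0.015,-0.006,-0.028,0],[-0.264,-0.04,0.166,-0.015,-0.006,-0.028,0]]'
python3 -c "
from h import *
posts('k')"
python3 pu.py .0 -.02 -.04
```

```text
time: 24.32
eef_pos: [0.6256, -0.0088, 0.1078]
tool_rot: [[-0.864, 0.06, 0.5], [0.051, 0.998, -0.031], [-0.501, -0.001, -0.865]]
wrist_force: [-1.5, 1.1, -1.1]
finger_gap: 0.0002
finger_force: 0.7
24.325 tcp [ 0.6256 -0.0088  0.1078] F [-1.5  1.1 -1.1] q [-0.24  0.3   1.99  0.27  0.35 -1.98]
top [211.5 153.2] 26 [0.6518 0.1203 0.1296]
top [240.2 154.3] 26 [0.6462 0.0414 0.1285]
top [258.3 155.9] 34 [ 0.6399 -0.0082  0.1276]
scene [289.5 168.6] 25 [0.6542 0.1138 0.1252]
scene [293.5 186. ] 26 [0.647  0.0337 0.1268]
[ 0.62555969 -0.00879391  0.10768819] [-0.24  0.3   1.99  0.27  0.35 -1.98]
[0.001, -0.007, -0.004, -0.001, 0.0, -0.0]
[-0.034, -0.006, 0.016, -0.001, 0.0, -0.0]
[-0.068, -0.005, 0.036, -0.001, 0.0, -0.0]
```

```bash
python3 -m crank '[[-0.02,0,0.01,0,0,0,0],[-0.04,0,0.02,0,0,0,0],[-0.06,0,0.033,0,0,0,0],[-0.06,0,0.033,0,0,0,0]]'
python3 -c "
from h import *
posts('l')"
```

```text
time: 24.92
eef_pos: [0.6284, -0.0083, 0.1058]
tool_rot: [[-0.868, 0.059, 0.494], [0.051, 0.998, -0.029], [-0.494, -0.0, -0.869]]
wrist_force: [-18.5, -0.4, 8.3]
finger_gap: -0.0
finger_force: 9.2
24.925 tcp [ 0.6284 -0.0083  0.1058] F [-18.5  -0.4   8.3] q [-0.24  0.31  1.98  0.26  0.36 -1.97]
top [211.4 153. ] 29 [0.6514 0.1208 0.1295]
top [240.2 153.9] 30 [0.6466 0.0413 0.1285]
top [258.1 155.4] 34 [ 0.641  -0.0079  0.1282]
scene [289.5 168.5] 24 [0.6532 0.1139 0.1253]
scene [294. 186.] 31 [0.6481 0.034  0.1253]
```

Pressing with 18 N gave no more travel, and the bar's line now matches the shelf's front edge (0.060 against 0.059 rad). It's home against the stop, so I'll retreat and check.

```bash
python3 -m crank '[[0.05,0,-0.2,0,0,0,0],[0.1,0,-0.5,0,0,0,0],[0.2,0,-0.9,0,0,0,0],[0.6,0,-1,0,0,0,0],[0.9,0,-1,0,0,0,0],[0.9,0,-1,0,0,0,0]]'
python3 -m crank '[[0.3,0,-0.5,0,0,0,0],[0.6,0,-0.9,0,0,0,0],[0.6,0,-0.9,0,0,0,0]]' | head -2
python3 -c "
from h import *
posts('m')
c=load('mtop');cv2.imwrite('pics/t5.png',cv2.convertScaleAbs(cv2.resize(c['img'][110:260,110:360,::-1],None,fx=3.2,fy=3.2,interpolation=cv2.INTER_CUBIC),alpha=1.6))"
```

```text
time: 25.78
eef_pos: [0.5027, -0.0011, 0.1482]
tool_rot: [[-0.865, 0.061, 0.498], [0.052, 0.998, -0.031], [-0.499, -0.001, -0.867]]
wrist_force: [0.1, -0.2, 0.4]
finger_gap: 0.0002
finger_force: 0.0
time: 26.15
eef_pos: [0.408, 0.0037, 0.2001]
26.15 tcp [0.408  0.0037 0.2001] F [ 0.6 -0.   0.8] q [-0.43 -0.29  2.3   0.3   0.65 -2.13]
top [211.4 152.9] 29 [0.653  0.1207 0.1289]
top [240.1 153.8] 29 [0.6471 0.0414 0.1287]
top [258.2 154.4] 27 [ 0.6439 -0.0081  0.1284]
scene [289.5 168.9] 25 [0.6527 0.1132 0.1244]
scene [293.9 186.1] 31 [0.6479 0.0343 0.1266]
scene [297.  197.9] 32 [ 0.645  -0.0148  0.124 ]
```

View pics/t5.png

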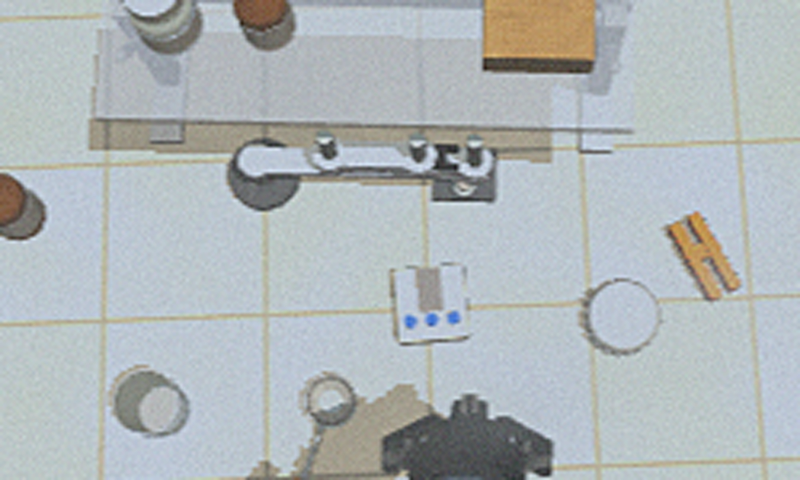

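```bash
python3 -c "
from station import arm
print(arm.sign_off())"
```

```text
the job is handed in; nothing more can be done
None
```

The probe arm is folded in the order asked (outer bar, middle bar, then the whole stack) and pressed past its catch to the stop. I let go of it, left everything else on the bench where it stood, and handed the job in at about 26 s.

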